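# Bring the three-tip dispenser over the slide

### The job

A slide is about to be wetted: first screw the loose cap of the reagent jar fully home (clockwise from above until it stops), then lift the three-tip dispenser by its upright grip out of its holder and carry it upright across the middle of the bench, its tips passing above the tops of the tubes in the rack, to the slide in the steel tray. Finish while holding it there: still and upright, about half a centimetre above the slide and not touching, each of the three tips over its own well (either way round); do not put it down or let go. On the way never bump the dispenser against the rack, jar, tray or slide, and leave the other things on the bench where they are.

Things in the scene. Friction and masses are not known exactly. Their poses are not given: they have to be found in the camera images.
- jar: Amber reagent jar, fixed to the bench in a 70 x 70 x 12 mm dark base plate; glass 56 mm in diameter up to 50 mm height, then narrowing to the neck. Origin: centre of the underside of the base plate, z up. A small white lug on the jar's shoulder (on its +x side) marks where the white mark on the cap points when the cap is tight.
- cap (a joint): Turn of the jar's captive screw cap about the jar's vertical axis, rad: 0 = fully home, against a stop; grows anticlockwise seen from above (loose), up to 1.6. It stays at one height while it turns, keeps the angle where it is left and needs about 0.06 N m. It starts 0.7 to 1.2 rad loose.
- cap_top (a point): Centre of the top of the cap, 100 mm above the bench. The cap is a black ribbed cylinder 42 mm in diameter and 28 mm high (72 to 100 mm above the bench) with the jar's 34 mm neck below it; its x axis runs along the white radial mark on the top, z up.
- holder: Grey open box-shaped holder of the dispenser, fixed, 72 (its x) x 34 (its y) x 68 mm high on a base plate 90 x 60 x 4 mm. Origin: centre of the underside, z up.
- dispenser: Loose three-tip dispenser, 140 mm high, about 0.15 kg, upright. Origin: end of the middle tip, z up the dispenser, x along the row of tips. Above the origin: three tips (x = -18, 0, 18 mm) up to 38 mm; lower body 56 (x) x 18 (y) mm up to 62; flange 70 x 32 up to 70; grip block 36 x 24 up to 132; button 16 mm in diameter up to 140. In the holder the origin is 6 mm above the bench.
- grip (a point): Middle of the dispenser's upright grip block, 101 mm above its tips, same axes. The block is 36 (x) x 24 (y) x 62 mm high. In the holder the flange rests on the rim with 2 mm of play all round; lift 65 mm to come clear.
- tray: Steel open tray, fixed, 170 (its x) x 130 (its y) mm with 5 mm walls 45 mm high all round, around the slide. Origin: centre of the underside, z up.
- slide: Aluminium block 90 (x) x 40 (y) x 22 mm lying in the tray, fixed, with a grey 76 x 26 x 2 mm slide on top. Origin: centre of the underside of the block, z up.
- slide_top (a point): Centre of the slide's upper face, the middle of three white round wells, 29 mm above the bench. The wells are 12 mm in diameter and 18 mm apart along this frame's x axis; z up. Good hover: the dispenser's origin 5 mm above this point, rows parallel.
- rack: White tube rack, fixed, 60 (its x) x 150 (its y) mm, with capped tubes whose tops are 110 mm above the bench; it stands in the middle of the bench between the holder and the tray. Origin: centre of the underside, z up.
- vial: Bystander: small capped glass jar, 26 mm in diameter, 50 mm high. Origin: centre of the underside.
- dropbottle: Bystander: small amber bottle, 28 mm in diameter, 60 mm high. Origin: centre of the underside.
- dish: Bystander: shallow glass dish, 70 mm in diameter, 14 mm high. Origin: centre of the underside.
- pen: Bystander: black marker lying on the bench, 130 (its x) x 12 x 12 mm. Origin: centre of the underside.
- beaker: Bystander: glass beaker, 56 mm in diameter, 70 mm high. Origin: centre of the underside.
- washbottle: Bystander: white wash bottle with a red collar, 56 mm in diameter, 160 mm high with its spout. Origin: centre of the underside.
- slidebox: Bystander: blue closed box, 85 (its x) x 35 x 30 mm. Origin: centre of the underside.
There are look-alikes about, which are no part of the job. What is shaped like the dispenser but purple or red is not meant.

How it is judged:
On the way, in this order (a step that is already met when the one before it is completed fails the run):
1. the jar's cap is screwed home while the dispenser still stands in its holder (value of joint cap below 0.1 rad and distance of dispenser from where it was at the start of the episode below 0.03 m), for 0.2 s.
2. the dispenser is carried across the middle of the bench with its tips above the tubes' tops (height (world z) of dispenser above 0.11 m and world y of dispenser between -0.09 and 0.09 m), for 0.06 s.
At the end, for the whole second after the job is handed in: Gripped (over 1 N) and still (under 20 mm/s), touching no fixed thing: middle tip within 5 mm sideways of the slide centre, 1.5 to 13 mm above it; tip row within 0.12 rad of the well row (either way round); upright within 0.09 rad; cap within 0.1 rad of fully home (value of joint cap below 0.1 rad and horizontal distance between dispenser and slide_top below 0.005 m and z of dispenser in the frame of slide_top between 0.0015 and 0.013 m and angle between the x axis of dispenser and the x axis of slide_top, either way round below 0.12 rad and angle between dispenser's own z axis and vertical below 0.09 rad and contact force between the fingers and dispenser above 1 N and linear speed of dispenser below 0.02 m/s and contact force between dispenser and slide below 0.1 N and contact force between dispenser and tray below 0.1 N and contact force between dispenser and holder below 0.1 N and contact force between dispenser and rack below 0.1 N and contact force between dispenser and jar below 0.1 N); the arm keeps its last pose, push and grip.
It fails at once if the dispenser touches the slide or its block (over 0.5 N) (contact force between dispenser and slide above 0.5 N).
It fails at once if the dispenser bumps the tray, the rack or the jar (over 2 N) (contact force between dispenser and tray above 2 N or contact force between dispenser and rack above 2 N or contact force between dispenser and jar above 2 N).
It fails at once if the dispenser is tipped more than 0.5 rad from upright (angle between dispenser's own z axis and vertical above 0.5 rad).
It fails at once if a bystander is moved more than 30 mm (distance of any of vial, dropbottle, dish, pen, beaker, washbottle, slidebox from where it was at the start of the episode above 0.03 m).
It also fails if it takes over 53 s, if anything falls off the work surface, if the arm or the gripper's body presses on something with over 40 N, if the wrist force passes 120 N, or if a joint passes its speed limit or range.

### The arm

A 6-joint arm with a two-finger parallel gripper is mounted at the origin on the work surface. World frame = base frame: x ahead of the robot, y to its left, z up, the work surface at z = 0. Lengths are in m, angles in rad, forces in N, time in s.
With the tool pointing down it reaches from about 0.325 to 0.9 m from the base axis. Payload 6.1 kg.
Tool frame: the origin (TCP) lies midway between the tips of the shut fingers; the grasp point (between the pads) lies 19 mm behind it; x points along the fingers, y is the direction in which the jaws open and shut, and the axes are right-handed (so a half turn about x gives the same grasp; the last joint's range is limited). The gripper opens to 85 mm and grips with 20 to 120 N. Pads are 22 mm wide; open, the fingers measure 114 mm over their backs; the gripper's body (76 mm by 85 mm) begins 54 mm behind the grasp point. The pads swing forward as they close: fully open they stand 13 mm farther back than shut.
Start: joints at [-1.323, 0.22, 1.526, -0, 1.395, -0.126], TCP at [0.228, -0.582, 0.231] pointing down, gripper open.
Joint ranges: [-2.98, 2.98], [-0.91, 2.08], [0.09, 2.57], [-1.24, 4.39], [0.2, 2.65], [-2.68, 2.68]. Speed limits (rad/s): [2.57, 2.57, 3.01, 3.14, 3.14, 3.14].

### API

Orientations are given as [roll, pitch, yaw] about the fixed x, y, z axes, in that order (R = Rz(yaw) Ry(pitch) Rx(roll)).
In Python, from plant import movep, move_l, set_joints, gripper_to, hold, inverse_kinematics, observe, get_image, get_calibration, Unreachable, job_done gives the robot as it stands. Calls block until the motion is done:
- movep(position, orientation): joint-space move of the TCP to a pose.
- move_l(position, feed=0.15, rotation=None, max_force=None): straight line of the TCP; rotation=None keeps the orientation; feed is the mean speed in m/s. With max_force (N) it stops when the force on the tool has changed by that much, and returns True; else False.
- set_joints(angles): joint-space move.
- gripper_to(opening, f_grip=None): finger opening in m; f_grip is the grip in N (None keeps the last); returns when the fingers have stopped.
- hold(seconds).
- inverse_kinematics(position, orientation): joint angles nearest the present ones, or None.
- observe(): the state.
- get_image(name): name is "scene" or "top"; returns (picture, depth): 384x512x3 uint8, red, green, blue; 384x512 float32, m along the optical axis (not along the pixel's ray), 0 where there is no reading.
- get_calibration(name): a dict with "intrinsics" (3x3 intrinsics, pixels), "world_from_camera" (4x4, takes a point from camera to world coordinates). Camera axes: x right, y down, z forward; pixel columns grow to the right and rows downward; lengths in m; the calibration is good to about 2 mm. A picture is of the moment at which its call begins. get_calibration takes no time and is no camera call.
A pose or a line that the arm cannot do raises Unreachable and nothing moves.
- job_done(): hands the job in, once; it reports no verdict.
The state is a dict: "time_s": time; "q": joint angles; "joint_velocities": joint speeds; "joint_torque": joint torques, N m; "eef_pos": TCP position; "tcp_rot": TCP orientation; "ft_force": force on the tool from outside, world axes, zero at the start; "torque": the same for the moment, N m; "opening": finger opening in m.
Only numpy, scipy, OpenCV 4.12 (cv2) and the standard library are available. Lean on these libraries where they do the work, as an engineer would, in place of code of your own. Each camera call takes 0.05 s, during which the arm holds its last target. There are 200 camera calls.

## Working session

There is one attempt and no reset: what is moved stays moved. The work goes in short steps, each a Python script; the robot and the scene stay as the last script left them, time stands still between calls to the robot, and variables do not carry over. Pictures are saved under pics/ and viewed, about 8 in all and at most 12, crops included, and the job is handed in when it is done.

```bash
ls; mkdir -p pics
python3 - <<'E'
from plant import *
import cv2,numpy as np
for n in("scene","top"):
    im,d=get_image(n); c=get_calibration(n)
    cv2.imwrite(f"pics/{n}0.png",cv2.resize(im[:,:,::-1],(800,600),interpolation=cv2.INTER_CUBIC)); np.savez(f"{n}0.npz",im=im,d=d)
    print(n,c["intrinsics"],np.round(c["world_from_camera"],4))
print(observe())
E
```

```text
pics
scene [[356.46697299   0.         262.52322858]
 [  0.         356.46697299 186.78121584]
 [  0.           0.           1.        ]] [[-0.7617  0.4257 -0.4885  0.9901]
 [ 0.6479  0.4892 -0.5839  0.4903]
 [-0.0096 -0.7613 -0.6484  0.6886]
 [ 0.      0.      0.      1.    ]]
top [[408.13810607   0.         255.48769228]
 [  0.         408.13810607 195.39261496]
 [  0.           0.           1.        ]] [[ 0.0147 -0.9842  0.1763  0.3812]
 [-0.9996 -0.0188 -0.0216 -0.0144]
 [ 0.0246 -0.176  -0.9841  1.2125]
 [ 0.      0.      0.      1.    ]]
{'time_s': 0.1, 'q': array([-1.32308200e+00,  2.21177999e-01,  1.52750749e+00, -5.84293163e-08,
        1.39469608e+00, -1.26089633e-01]), 'joint_velocities': array([ 0.00130198, -0.00235427, -0.0014816 ,  0.00093275,  0.00208259,
       -0.00078387]), 'joint_torque': array([ 2.36331187e-03, -4.98242497e+01, -3.90546584e+01, -1.15852813e-04,
        5.56968822e-03, -1.92207530e-06]), 'eef_pos': array([ 0.22809116, -0.58130243,  0.23028388]), 'tcp_rot': array([-1.69685381,  1.5690074 ,  1.81854281]), 'ft_force': array([ 0.15747124, -0.85595541,  1.21656393]), 'torque': array([0.02566424, 0.0248891 , 0.0002225 ]), 'opening': 0.08558907599410316}
```

View pics/scene0.png

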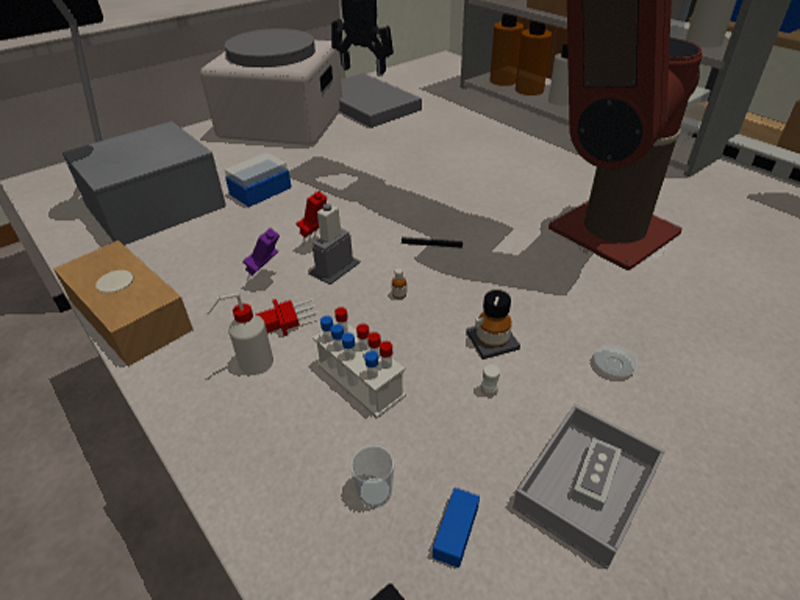

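View pics/top0.png

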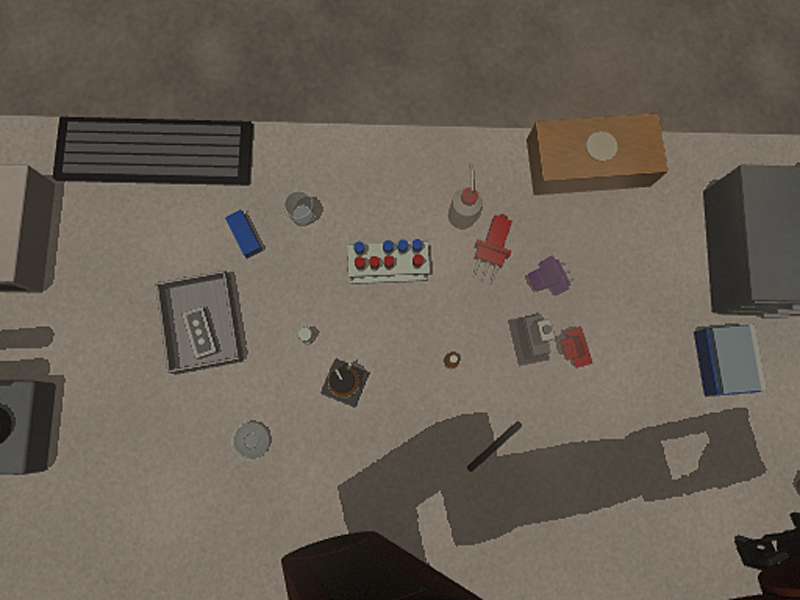

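The scene view shows the pale dispenser in its grey holder at (332,240), next to a red look-alike. The jar is at (494,320), the slide in its tray at (597,470), and the rack at (360,360). In the top view the cap is at (345,378), the dispenser at (545,330) and the slide at (200,330).

Run:
```python
import cv2,numpy as np
T=np.load("top0.npz")['im'];S=np.load("scene0.npz")['im']
def crop(im,u,v,w=50,h=50): return cv2.resize(im[v:v+h,u:u+w,::-1],(266,266),interpolation=cv2.INTER_NEAREST)
r1=np.hstack([crop(T,322,190),crop(T,200,217),crop(T,103,187)])
r2=np.hstack([crop(S,190,125),crop(S,290,180),crop(S,358,276)])
cv2.imwrite("pics/c1.png",np.vstack([r1,r2]))
```

```text
(no output)
```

View pics/c1.png

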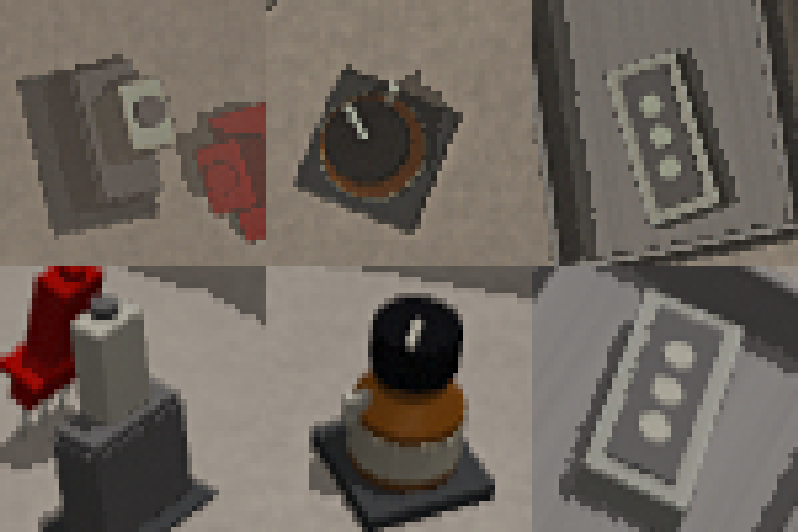

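```bash
cat > h.py <<'E'
import cv2,numpy as np
from plant import *
def ray(n,uv,z):
    c=get_calibration(n);K=c["intrinsics"];W=c["world_from_camera"]
    uv=np.atleast_2d(uv).astype(float);d=np.c_[(uv-K[:2,2])/[K[0,0],K[1,1]],np.ones(len(uv))]@W[:3,:3].T
    return W[:3,3]+d*((z-W[2,3])/d[:,2])[:,None]
def cloud(n,d):
    c=get_calibration(n);K=c["intrinsics"];W=c["world_from_camera"]
    v,u=np.mgrid[:384,:512]
    p=np.dstack([(u-K[0,2])/K[0,0]*d,(v-K[1,2])/K[1,1]*d,d])
    return p@W[:3,:3].T+W[:3,3]
def blobs(m,u,v,w,h,amin=3):
    m=m[v:v+h,u:u+w].astype(np.uint8)
    n,l,s,c=cv2.connectedComponentsWithStats(m)
    return [(s[i,4],c[i]+[u,v]) for i in range(1,n) if s[i,4]>=amin]
E
cat > m.py <<'E'
from h import *
D={n:np.load(n+"0.npz") for n in("top","scene")}
for n,(wu,wv,ww,wh),cw,hw in(("top",(119,200,18,28),(200,217,50,50),(322,190,50,50)),("scene",(372,285,24,28),(305,183,30,24),(190,125,40,60))):
    im=D[n]['im'];g=im.mean(2);P=cloud(n,D[n]['d'])
    print(n)
    for a,c in blobs(g>135,wu,wv,ww,wh): print(" well?",a,c,ray(n,c,.029)[0].round(4))
    # cap: dark and high
    for a,c in blobs((P[...,2]>.094)&(P[...,2]<.108),*cw,20):
        print(" cap depthblob",a,c,ray(n,c,.1)[0].round(4))
    for a,c in blobs((g>110)&(P[...,2]>.06),*cw,2): print(" bright",a,c,ray(n,c,.1)[0].round(4),"z",P[int(round(c[1])),int(round(c[0]))].round(4))
    u,v,w,h=hw
    Q=P[v:v+h,u:u+w].reshape(-1,3);I=im[v:v+h,u:u+w].reshape(-1,3).astype(int);grey=np.ptp(I,axis=1)<40
    for lo,hi in((.13,.143),(.06,.075),(.143,.16)):
        q=Q[grey&(Q[:,2]>lo)&(Q[:,2]<hi)]
        if len(q)>4: print(" ",lo,hi,len(q),q.mean(0).round(4),cv2.minAreaRect(q[:,:2].astype(np.float32)*1000))
    print(" tall things near rack etc")
E
python3 m.py
python3 - <<'E'
import sys;sys.path.insert(0,'.')
from h import *
d=np.load('top0.npz')['d'];im=np.load('top0.npz')['im'];P=cloud("top",d)
print(P[150:180:1,250,:][::3].round(3))
q=P[145:185,220:280].reshape(-1,3);q=q[q[:,2]>.05];print("rack",q.min(0),q.max(0))
print(im[200:240:3,344:366:3].mean(2).round())
E
```

```text
top
 well? 8 [131.25  205.625] [0.5561 0.3209 0.029 ]
 well? 8 [124.875 206.125] [0.5543 0.3392 0.029 ]
 well? 9 [126.66666667 212.11111111] [0.5368 0.3328 0.029 ]
 well? 20 [134.25 215.95] [0.526  0.3102 0.029 ]
 well? 3 [122. 218.] [0.5194 0.345  0.029 ]
 well? 9 [128.33333333 218.11111111] [0.5194 0.3268 0.029 ]
 well? 3 [131.66666667 225.33333333] [0.4986 0.3158 0.029 ]
 well? 3 [134.66666667 224.33333333] [0.5017 0.3073 0.029 ]
 cap depthblob 188 [218.30319149 242.80851064] [0.4482 0.0599 0.1   ]
 bright 2 [223.  232.5] [0.4763 0.048  0.1   ] z [0.4811 0.0503 0.0601]
 bright 6 [216.5 239.5] [0.4571 0.065  0.1   ] z [0.4559 0.0666 0.097 ]
  0.13 0.143 103 [ 0.5358 -0.2873  0.1371] ((536.5786743164062, -289.2533874511719), (35.59622573852539, 25.48701286315918), 12.909245491027832)
  0.06 0.075 106 [ 0.5292 -0.287   0.0704] ((543.1713256835938, -317.7288513183594), (72.01972961425781, 94.54540252685547), 12.771803855895996)
  0.143 0.16 23 [ 0.5367 -0.2893  0.1458] ((536.6044311523438, -289.5759582519531), (11.185929298400879, 13.62612247467041), 87.36205291748047)
 tall things ne
[... 1221 characters left out ...]
654 -0.024  0.006]]
rack [ 0.38118002 -0.09231431  0.05983749] [0.70667903 0.05907549 1.2124762 ]
[[ 74. 121. 115. 115. 115. 116. 117. 113.]
 [ 88.  76. 121. 113. 113. 116. 117. 115.]
 [138. 136. 133. 119. 119. 119. 119. 115.]
 [ 71.  59.  87. 112. 116. 119. 119.  80.]
 [ 74.  98.  88. 139. 118.  79.  82.  80.]
 [ 78. 138. 132. 134.  80.  86.  69.  68.]
 [ 79.  82.  69. 123.  83.  76.  79.  79.]
 [ 92.  90.  88. 120.  79.  75.  79.  71.]
 [ 91.  89.  90. 123. 128.  86.  80.  79.]
 [ 76.  64.  73. 118. 118. 125.  75.  80.]
 [ 72.  75.  73. 119. 117. 119. 104.  81.]
 [122. 116. 119. 122. 122. 117. 114. 129.]
 [117. 117. 119. 119. 117. 121. 115. 119.]
 [114. 121. 118. 117. 121. 118. 120. 121.]]
```

```bash
cat >> h.py <<'E'
def ori(a): return [0,np.pi/2,a-np.pi/2]   # jaws along world angle a, tool down
E
python3 - <<'E'
from h import *
D=np.load('top0.npz');im=D['im'].astype(int);P=cloud("top",D['d'])
red=(im[...,0]>1.8*im[...,1])&(im[...,0]>60)
for nm,(v0,v1,u0,u1) in(("red",(200,245,355,385)),):
    q=P[v0:v1,u0:u1][red[v0:v1,u0:u1]];print(nm,len(q),q.min(0).round(3),q.max(0).round(3))
    th=.21;e=(q[:,:2]-[.537,-.289])@np.array([[np.cos(th),-np.sin(th)],[np.sin(th),np.cos(th)]])
    hi=q[:,2]>.085;print("in disp frame",e.min(0).round(3),e.max(0).round(3),"high",e[hi].min(0).round(3) if hi.any() else None,e[hi].max(0).round(3) if hi.any() else None)
# jar plate yaw: dark pixels with z<0.03 + whole silhouette
v0,u0=217,195;g=im.mean(2)[v0:v0+50,u0:u0+50];z=P[v0:v0+50,u0:u0+50,2]
m=((g<60)).astype(np.uint8);c=max(cv2.findContours(m,0,1)[0],key=cv2.contourArea)
q=ray("top",c[:,0]+[u0,v0],.012)[:,:2]*1000;print("plate",cv2.minAreaRect(q.astype(np.float32)))
m=((z>.094)&(z<.108)).astype(np.uint8);c=max(cv2.findContours(m,0,1)[0],key=cv2.contourArea)
q=ray("top",c[:,0]+[u0,v0],.1)[:,:2]*1000;print("cap",cv2.minEnclosingCircle(q.astype(np.float32)),cv2.fitEllipse(q.astype(np.float32)))
for nm,p,a0 in(("cap",[.448,.06,.066],0),("dispY",[.537,-.289,.09],.21+np.pi/2),("dispX",[.537,-.289,.09],.21),("slideY",[.537,.333,.12],.347+np.pi/2),("slideX",[.537,.333,.12],.347)):
    for k in np.arange(-np.pi,np.pi+.1,np.pi/4 if nm=="cap" else np.pi):
        q=inverse_kinematics(p,ori(a0+k));print(nm,round(a0+k,2),None if q is None else np.round(q,2))
E
```

```text
red 220 [ 0.482 -0.389  0.049] [ 0.554 -0.323  0.125]
in disp frame [-0.07  -0.088] [-0.001 -0.029] high [-0.054 -0.05 ] [-0.02  -0.029]
plate ((448.649658203125, 59.30516052246094), (70.41284942626953, 70.86491394042969), 69.18824768066406)
cap ((447.9329833984375, 59.877498626708984), 21.62285041809082) ((448.1438903808594, 59.8387336730957), (38.638301849365234, 40.55410385131836), 169.11326599121094)
cap -3.14 None
cap -2.36 [-0.04 -0.    2.1   0.    1.04  2.31]
cap -1.57 [-0.04 -0.    2.1  -0.    1.04  1.53]
cap -0.79 [-0.04 -0.    2.1  -0.    1.04  0.74]
cap 0.0 [-0.04 -0.    2.1  -0.    1.04 -0.04]
cap 0.79 [-0.04 -0.    2.1  -0.    1.04 -0.83]
cap 1.57 [-0.04 -0.    2.1  -0.    1.04 -1.61]
cap 2.36 [-0.04 -0.    2.1   0.    1.04 -2.4 ]
cap 3.14 None
dispY -1.36 [-0.62  0.32  1.68 -0.    1.14  0.74]
dispY 1.78 [-0.62  0.32  1.68  0.    1.14 -2.4 ]
dispY 4.92 [-0.62  0.32  1.68 -0.    1.14  0.74]
dispX -2.93 [-0.62  0.32  1.68  0.    1.14  2.31]
dispX 0.21 [-0.62  0.32  1.68 -0.    1.14 -0.83]
dispX 3.35 [-0.62  0.32  1.68  0.    1.14  2.31]
slideY -1.22 [0.43 0.33 1.61 0.   1.2  1.65]
slideY 1.92 [ 0.43  0.33  1.61 -0.    1.2  -1.49]
slideY 5.06 [0.43 0.33 1.61 0.   1.2  1.65]
slideX -2.79 None
slideX 0.35 [ 0.43  0.33  1.61 -0.    1.2   0.08]
slideX 3.49 None
```

Run:
```python
from h import *
C=[.4483,.0600]
movep(C+[.17],ori(.65)); print(observe()["time_s"])
move_l(C+[.066],.12)
gripper_to(.03,40)
o=observe();print(o["time_s"],o["opening"],o["ft_force"].round(1),o["torque"].round(3))
t0=o["torque"]
for k in range(1,9):
    movep(C+[.066],ori(.65-.1*k)); o=observe()
    print(k,round(o["time_s"],2),o["ft_force"].round(1),(o["torque"]-t0).round(3),round(o["opening"],4))
im,d=get_image("top");np.savez("top1.npz",im=im,d=d)
```

```text
2.525
4.025 0.041608472961197476 [-2.6 -1.5  6. ] [-0.373  0.669  0.024]
1 4.28 [-2.8 -2.   5.6] [ 0.01  -0.051 -0.102] 0.0409
2 4.53 [-2.8 -2.2  5.5] [-0.003 -0.055 -0.074] 0.041
3 4.78 [-2.7 -1.9  6.1] [ 0.113 -0.04  -0.094] 0.0407
4 5.03 [-3.9 -1.7  5.6] [-0.016 -0.074 -0.086] 0.041
5 5.28 [-2.5 -1.3  5.4] [ 0.072 -0.081 -0.086] 0.0407
6 5.53 [-2.9 -1.8  5.8] [ 0.09  -0.053 -0.123] 0.0409
7 5.78 [-2.5 -1.4  5.7] [ 0.13  -0.063 -0.056] 0.0407
8 6.03 [-3.1 -1.5  6. ] [ 0.09  -0.101 -0.063] 0.0408
```

Run:
```python
from h import *
C=[.4483,.0600]; t0=.024
for k in range(1,13):
    a=-.15-.05*k
    movep(C+[.066],ori(a)); o=observe(); tz=o["torque"][2]-t0
    print(round(a,2),round(o["time_s"],2),o["ft_force"].round(1),tz.round(3))
    if tz<-.45: break
hold(.3)
```

```text
-0.2 6.33 [-2.7 -2.1  5.4] -0.104
-0.25 6.58 [-2.8 -2.1  5.3] -0.063
-0.3 6.83 [-2.1  0.5  6.4] 0.919
-0.35 7.08 [-2.8 -1.7  5.4] 0.555
-0.4 7.33 [-2.3 -0.9  5.3] 0.892
-0.45 7.58 [-1.9  0.9  5.7] 0.589
-0.5 7.83 [-0.4 -0.5  4.5] 0.891
-0.55 8.07 [-0.9 -1.2  5.9] 0.622
-0.6 8.32 [-1.2 -1.7  5.6] 0.967
-0.65 8.57 [1.3 0.  3.5] 0.619
-0.7 8.82 [3.  0.4 2.3] 0.961
-0.75 9.07 [ 1.2 -1.9  1.9] 0.662
```

The stop was felt after about 0.93 rad, against 0.85–0.94 rad predicted from the images. I'll release the cap, move over the dispenser and check the cap angle.

Run:
```python
from h import *
C=[.4483,.0600]
gripper_to(.085); move_l(C+[.2],.2)
gripper_to(.06)
movep([.537,-.289,.25],ori(.21))
for n in("top","scene"):
    im,d=get_image(n);np.savez(n+"2.npz",im=im,d=d);P=cloud(n,d);g=im.mean(2)
    cw=(200,217,50,50) if n=="top" else (300,180,40,30)
    for z0 in (.09,.05):
        for a,c in blobs((g>105)&(P[...,2]>z0)&(P[...,2]<z0+.03),*cw,2): 
            p=ray(n,c,.1 if z0==.09 else .06)[0]-[.4483,.06,0];print(n,z0,a,p.round(4),np.arctan2(p[1],p[0]).round(2))
T=np.load("top2.npz")['im'];S=np.load("scene2.npz")['im']
f=lambda i,u,v,w=50,h=50:cv2.resize(i[v:v+h,u:u+w,::-1],(300,300),interpolation=cv2.INTER_NEAREST)
cv2.imwrite("pics/c2.png",np.vstack([np.hstack([f(T,200,217),f(S,290,180)]),np.hstack([f(T,310,170,90,90),f(S,170,95,90,90)])]))
print(observe()["time_s"])
```

```text
top 0.09 11 [ 0.0098 -0.0034  0.1   ] -0.34
top 0.05 5 [ 0.0289 -0.0104  0.06  ] -0.35
scene 0.09 11 [ 0.0092 -0.0039  0.1   ] -0.4
scene 0.05 6 [ 0.0304 -0.01    0.06  ] -0.32
12.55
```

View pics/c2.png

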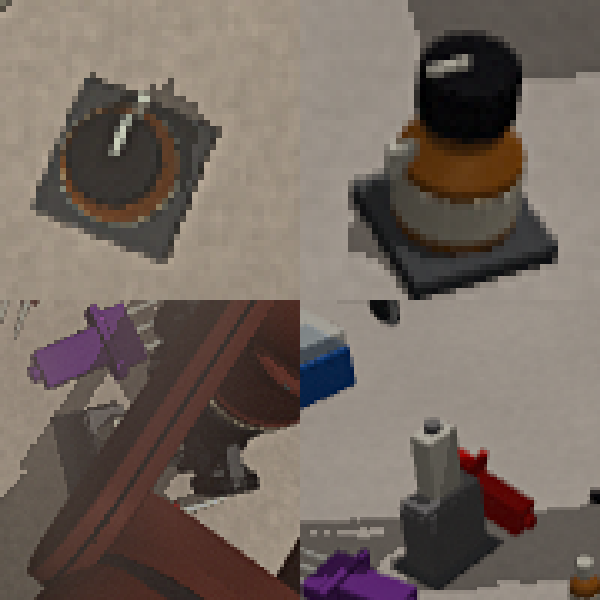

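The cap mark points at the lug in both views (-0.34 and -0.40 rad, against -0.36 for the jar), so the cap is home. The red and purple look-alikes are not where they were, so I'll look at the full views.

Run:
```python
from h import *
T=np.load("top2.npz");S=np.load("scene2.npz");T1=np.load("top1.npz")
f=lambda i:cv2.resize(i[100:280,100:400,::-1],(600,360),interpolation=cv2.INTER_CUBIC)
g=cv2.resize(S['im'][60:260,120:320,::-1],(400,400),interpolation=cv2.INTER_CUBIC)
cv2.imwrite("pics/s2.png",cv2.resize(S['im'][:,:,::-1],(800,600),interpolation=cv2.INTER_CUBIC))
cv2.imwrite("pics/t1.png",cv2.resize(T1['im'][:,:,::-1],(800,600),interpolation=cv2.INTER_CUBIC))
```

```text
(no output)
```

View pics/s2.png

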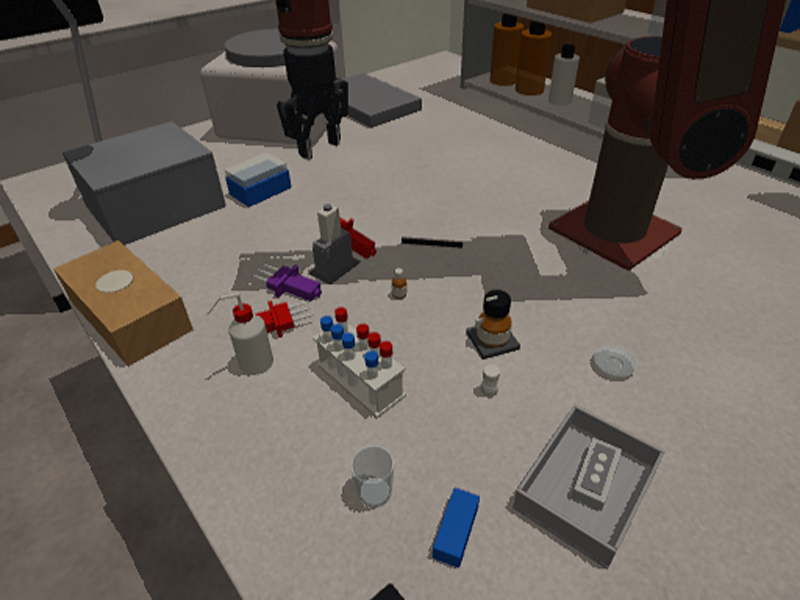

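View pics/t1.png

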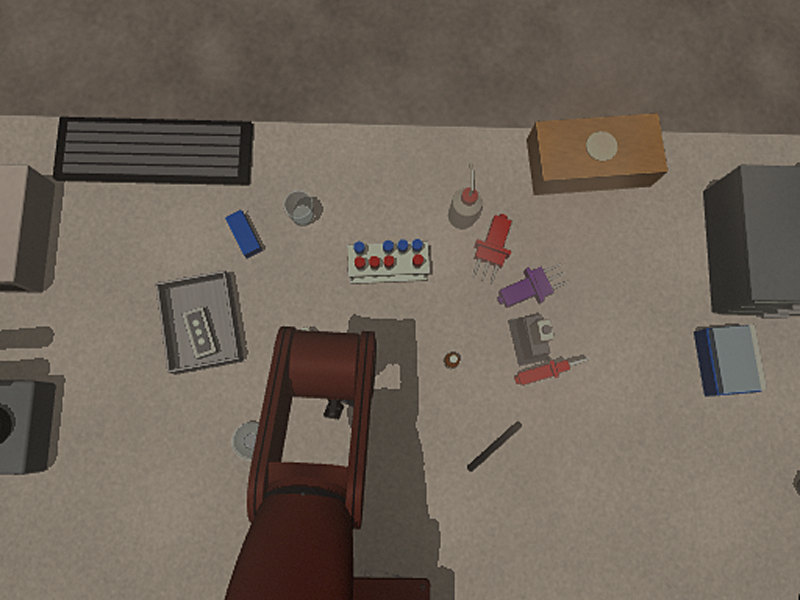

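Two look-alikes were balanced at the start and have since toppled on their own. The red one now lies at (355,238) beside the holder. The dispenser still stands in the holder at (328,225), and the other things are in place. I'll re-measure the dispenser and then grasp it.

Run:
```python
from h import *
for n,f,(u,v,w,h) in(("top","top1",(325,190,50,60)),("scene","scene2",(190,125,40,60))):
    D=np.load(f+".npz");im=D['im'];P=cloud(n,D['d'])
    Q=P[v:v+h,u:u+w].reshape(-1,3);I=im[v:v+h,u:u+w].reshape(-1,3).astype(int);grey=np.ptp(I,axis=1)<40
    for lo,hi in((.131,.142),(.143,.16)):
        q=Q[grey&(Q[:,2]>lo)&(Q[:,2]<hi)]; print(n,len(q),q.mean(0).round(4),cv2.minAreaRect(q[:,:2].astype(np.float32)*1000))
    red=(im[...,0]>1.8*im[...,1])&(im[...,0]>60); q=P[v:v+h,u:u+w][red[v:v+h,u:u+w]]
    if len(q): print(" red",q.min(0).round(3),q.max(0).round(3))
```

```text
top 97 [ 0.5358 -0.2868  0.137 ] ((536.5678100585938, -288.3323669433594), (36.233421325683594, 24.62584686279297), 8.043816566467285)
top 25 [ 0.5367 -0.2878  0.146 ] ((536.0964965820312, -287.83685302734375), (13.920162200927734, 13.23265266418457), 83.09870910644531)
 red [ 0.451 -0.348  0.022] [ 0.49  -0.259  0.073]
scene 66 [ 0.5406 -0.2821  0.1368] ((538.0259399414062, -285.58160400390625), (35.701114654541016, 24.650127410888672), 3.240053415298462)
scene 17 [ 0.5377 -0.2866  0.1459] ((537.2133178710938, -288.28955078125), (19.044065475463867, 11.507405281066895), 55.84038543701172)
 red [ 0.463 -0.337  0.009] [0.99  0.49  0.689]
```

Run:
```python
from h import *
G=[.5372,-.2878]
movep(G+[.2],ori(.16))
print(move_l(G+[.090],.12,max_force=12),observe()["eef_pos"].round(4))
gripper_to(.03,45)
o=observe();print(o["time_s"],o["opening"],o["ft_force"].round(1),o["torque"].round(2))
print(move_l(G+[.13],.06,max_force=15)); o=observe();print(o["ft_force"].round(1),o["opening"])
im,d=get_image("scene");np.savez("scene3.npz",im=im,d=d)
cv2.imwrite("pics/s3.png",cv2.resize(im[100:220,150:270,::-1],(480,480),interpolation=cv2.INTER_CUBIC))
```

```text
False [ 0.5379 -0.2883  0.0911]
14.2667 0.03599247409121638 [ 0.  -0.6  4.9] [0.02 0.19 0.01]
False
[-0.5 -0.3 -2.8] 0.03522946516338578
```

View pics/s3.png

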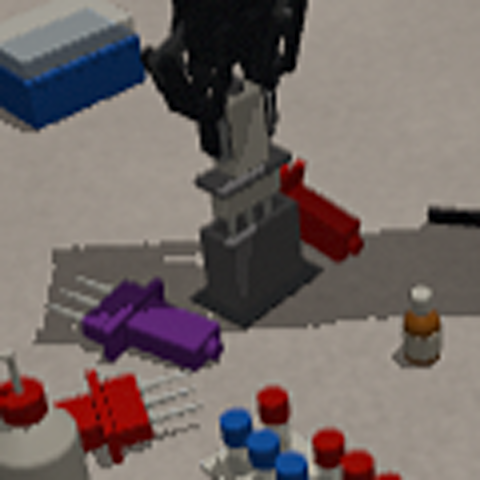

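The dispenser is rising upright, and the 36 mm opening matches its grip block. Next I'll carry it over and stop about 25 mm above the slide to measure.

Run:
```python
from h import *
move_l([.5372,-.2878,.25],.12)
move_l([.537,.0,.25],.2)
im,d=get_image("scene");P=cloud("scene",d);print("mid",observe()["eef_pos"].round(3),observe()["time_s"])
move_l([.5368,.3333,.25],.2,rotation=ori(.347))
move_l([.5368,.3333,.140],.08)
hold(.3)
o=observe();print(o["time_s"],o["eef_pos"].round(4),o["opening"],o["ft_force"].round(1))
for n in("scene","top"):
    im,d=get_image(n);np.savez(n+"4.npz",im=im,d=d)
    if n=="scene": cv2.imwrite("pics/s4.png",cv2.resize(im[190:340,310:460,::-1],(600,600),interpolation=cv2.INTER_CUBIC))
```

```text
mid [ 0.537 -0.001  0.25 ] 17.925
21.5667 [0.5369 0.3333 0.1403] 0.035336156762933085 [ 0.5 -0.2 -1.7]
```

View pics/s4.png

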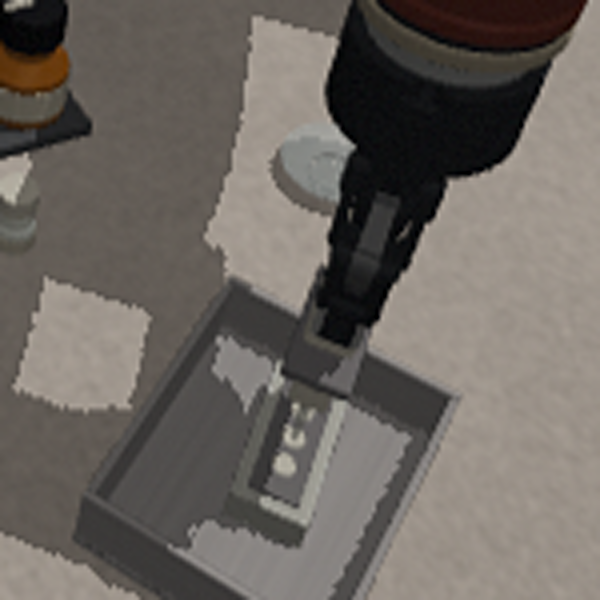

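Run:
```python
from h import *
D=np.load("scene4.npz");P=cloud("scene",D['d']);im=D['im']
q=P[255:300,370:410].reshape(-1,3)
th=.347;R=np.array([[np.cos(th),-np.sin(th)],[np.sin(th),np.cos(th)]])
e=np.c_[(q[:,:2]-[.5368,.3333])@R,q[:,2]]*1000
for lo in range(60,165,4):
    s=e[(e[:,2]>lo)&(e[:,2]<=lo+4)&(abs(e[:,0])<60)&(abs(e[:,1])<30)]
    if len(s)>2: print(lo,len(s),"x",np.percentile(s[:,0],[5,50,95]).round(1),"y",s[:,1].min().round(1),s[:,1].max().round(1))
# top face & end face of flange: orientation of end face (+x)
s=e[(e[:,2]>112)&(e[:,2]<122)&(e[:,0]>27)&(abs(e[:,1])<20)]
print(len(s),np.polyfit(s[:,1],s[:,0],1))
s=e[(e[:,2]>93)&(e[:,2]<112)&(e[:,0]>20)&(e[:,0]<34)&(abs(e[:,1])<14)]
print(len(s),np.polyfit(s[:,1],s[:,0],1),s[:,2].min())
```

```text
72 5 x [19.5 20.4 21.8] y -1.7 2.3
76 3 x [20.9 21.2 21.5] y -2.4 1.6
80 3 x [20.1 21.3 22.2] y -0.7 2.7
92 4 x [26.9 27.4 28.1] y -7.6 9.1
96 17 x [26.7 28.4 29.3] y -8.8 8.4
100 9 x [27.6 28.4 29.3] y -7.1 6.1
104 17 x [27.8 28.3 29.6] y -7.7 8.7
108 3 x [28.5 28.7 28.8] y -6.7 6.5
116 9 x [33.8 34.6 35.5] y -12.7 14.8
120 67 x [-16.1  30.5  36.2] y -15.7 15.7
124 173 x [-10.5  23.1  35.1] y -15.7 15.8
128 14 x [16.8 18.1 19.2] y -9.9 11.7
132 13 x [16.2 18.4 19.8] y -11.7 11.1
140 5 x [16.2 18.4 24.6] y -11.8 5.6
144 7 x [20.3 24.6 25.5] y -10.1 11.8
148 17 x [17.8 25.5 31.4] y -11.3 12.1
152 22 x [24.3 29.5 32.5] y -11.9 11.5
156 15 x [23.7 25.4 32.4] y -8.5 10.9
160 13 x [28.1 31.6 32.4] y -9.1 8.2
164 15 x [26.4 31.4 33. ] y -11.5 7.0
21 [-1.01938600e-02  3.51072739e+01]
50 [1.34912711e-02 2.83129194e+01] 93.56483535973848
```

The dispenser is within about 0.3 mm sideways and 0.013 rad of the slide. Descending to about 6 mm, then checking.

```bash
cat > chk.py <<'E'
from h import *
def chk(D):
    P=cloud("scene",D['d']);g=P[250:320,365:412].reshape(-1,3);th=.347;R=np.array([[np.cos(th),-np.sin(th)],[np.sin(th),np.cos(th)]])
    e=np.c_[(g[:,:2]-[.5368,.3333])@R,g[:,2]]*1000
    t=e[(e[:,0]>20)&(e[:,0]<33)&(abs(e[:,1])<13)&(e[:,2]>75)&(e[:,2]<135)]
    top=np.median(t[t[:,2]>t[:,2].max()-5][:,2])
    b=e[(abs(e[:,0]-28)<3.5)&(abs(e[:,1])<11)&(e[:,2]<top-10)&(e[:,2]>top-45)]
    s=e[(e[:,0]>10)&(e[:,0]<36)&(abs(e[:,1])<11)&(e[:,2]<36)]
    print("flange top",top.round(1),"-> origin",(top-70).round(1),"body end x",np.median(b[:,0]).round(1),"y",b[:,1].min().round(1),b[:,1].max().round(1),"slide z",np.median(s[:,2]).round(1),len(s))
E
python3 - <<'E'
from chk import *
chk(np.load("scene4.npz"))
move_l([.5368,.3333,.1215],.03); hold(.5)
im,d=get_image("scene");chk(dict(d=d))
o=observe();print(o["time_s"],o["eef_pos"].round(4),o["opening"],o["ft_force"].round(1),o["joint_velocities"].round(3))
cv2.imwrite("pics/s5.png",np.hstack([cv2.resize(im[240:320,350:430,::-1],(400,400),interpolation=cv2.INTER_CUBIC),cv2.resize(im[120:320,150:350,::-1],(400,400))]))
E
```

```text
flange top 132.1 -> origin 62.1 body end x 28.4 y -8.8 9.1 slide z 29.3 125
flange top 132.8 -> origin 62.8 body end x 28.3 y -10.6 10.9 slide z 29.2 122
22.9833 [0.5368 0.3333 0.1215] 0.035543140925846234 [ 0.7  0.9 -2.9] [-0.    -0.001 -0.001  0.001  0.     0.001]
```

View pics/s5.png

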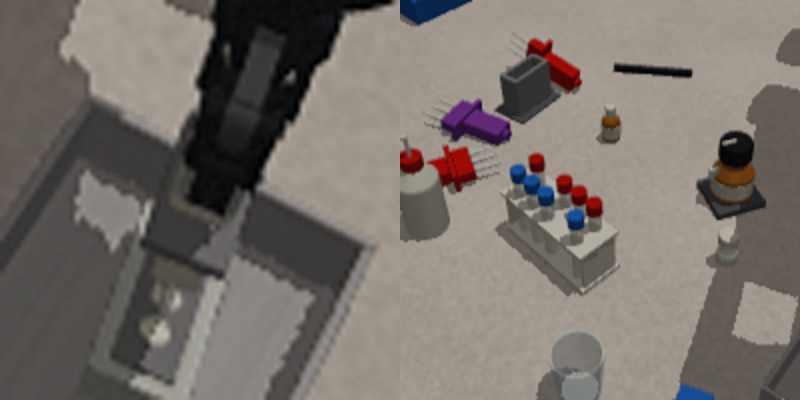

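The flange-top number is contaminated by the fingers, so I'll use a height histogram for the real one.

Run:
```python
from h import *
def hist(d,f):
    P=cloud("scene",d);g=P[250:320,365:412].reshape(-1,3);th=.347;R=np.array([[np.cos(th),-np.sin(th)],[np.sin(th),np.cos(th)]])
    e=np.c_[(g[:,:2]-[.5368,.3333])@R,g[:,2]]*1000
    t=e[(e[:,0]>21)&(e[:,0]<32)&(abs(e[:,1])<14)]
    b=e[(abs(e[:,0]-28.2)<1.8)&(abs(e[:,1])<9)&(e[:,2]<f-9)]
    t=t[abs(t[:,2]-f)<5];print("flange top med",np.median(t[:,2]).round(2),len(t),"body bottom",np.sort(b[b[:,2]>f-45][:,2])[:3].round(1), "body x",np.median(b[b[:,2]>f-45][:,0]).round(1))
    tt=e[(e[:,0]>16)&(e[:,0]<23)&(abs(e[:,1])<4)&(e[:,2]<f-32)&(e[:,2]>32)];print(" tip",len(tt),tt.mean(0).round(1) if len(tt) else "",tt[:,2].min() if len(tt) else "")
hist(np.load("scene4.npz")['d'],125)
hist(get_image("scene")[1],106)
```

```text
flange top med 124.83 76 body bottom [93.6 93.8 95.1] body x 28.4
 tip 21 [20.4  0.2 71.4] 55.05747363424829
flange top med 106.42 74 body bottom [75.1 76.  76.5] body x 28.1
 tip 19 [20.1 -0.  53.1] 37.84966823986724
```

Run:
```python
from h import *
move_l([.5368,.3333,.1203],.01); hold(.5)
o=observe();print(o["time_s"],o["eef_pos"].round(4),o["opening"],o["ft_force"].round(1),o["joint_velocities"].round(3))
job_done()
```

```text
23.8 [0.5368 0.3333 0.1203] 0.03532294903105149 [ 0.2  0.6 -2.3] [-0.001 -0.001  0.001 -0.001  0.002 -0.   ]
the job is handed in; nothing more can be done
```

The job is handed in at 23.8 s of the 53 s allowed. The cap is screwed home and the dispenser is held still and upright over the slide; no verdict is reported.

**Cap:** it turned about 0.93 rad clockwise until I felt the stop. The white mark then pointed at the lug in both views, about -0.34 and -0.40 rad against -0.36 rad for the jar.

**Carry:** I gripped the dispenser across its 36 mm width and carried it over the middle with its tips about 165 mm above the bench. The tool force showed no sign of contact wherever I read it.

**Final pose:** depth measurements put it within about 0.3 mm of the slide centre and within about 0.015 rad of the well row. The tips were measured about 7.2 mm above the slide. I then lowered the arm another 1.2 mm, to about 6 mm, and did not measure the height again after that.

**Checks that disagreed:**
- My first automatic height reading gave a wrong value (origin 62 mm) because it picked up the fingers. Measuring the flange and the tip agreed with the arm's own position instead.
- Two look-alikes, a red one and a purple one, toppled on their own early in the run. The arm was not near them, and the other things looked in place in the last pictures.

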